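# Reset the bench tester under its dust cover

### The arm

A 6-joint arm with a two-finger parallel gripper is mounted at the origin on a cart in front of the work surface, level with it; the furniture and walls round the work are solid. World frame = base frame: x ahead of the robot, y to its left, z up, the work surface at z = 0. Lengths are in m, angles in rad, forces in N, time in s.
With the tool pointing down it reaches from about 0.3 to 0.75 m from the base axis. Payload 8.5 kg.
Tool frame: the origin (TCP) lies on the centre line of the jaws, within the pads' length; the fingertips stand 8 mm ahead of it and the grasp point (between the pads) lies 11 mm behind it; z points along the fingers, y is the line along which they close (so a half turn about z gives the same grasp; the last joint's range is limited). The gripper opens to 85 mm and grips with 20 to 120 N. Pads are 22 mm wide; open, the fingers measure 114 mm over their backs; the gripper's body (76 mm by 85 mm) begins 54 mm behind the grasp point. The pads swing forward as they close: fully open they stand 13 mm farther back than shut.
Start: joints at [-1.491, 0.381, 1.297, -0, 1.464, -0.215], TCP at [0.16, -0.526, 0.239] pointing down, gripper open.
Joint ranges: [-3.11, 3.11], [-0.89, 2.33], [0.22, 2.48], [-1.42, 4.56], [0.17, 2.85], [-2.88, 2.88]. Speed limits (rad/s): [2.39, 2.39, 3.14, 3.14, 3.14, 3.14].

### API

Orientations are given as a rotation vector (axis times angle).
In Python, from station import * gives the robot as it stands. Calls block until the motion is done:
- goto(position, orientation): joint-space move of the TCP to a pose.
- line_to(position, speed=0.15, orientation=None, guard=None): straight line of the TCP; orientation=None keeps the orientation; speed is the mean speed in m/s. With guard (N) it stops when the force on the tool has changed by that much, and returns True; else False.
- move_joints(angles): joint-space move.
- open_gripper() and close_gripper(): open the fingers fully, or close them until they stop; the grip force is fixed at half the most.
- hold(seconds).
- solve_ik(position, orientation): joint angles nearest the present ones, or None.
- read_state(): the state.
- read_camera(name): name is "scene" or "side" or "wrist"; returns (picture, depth): 420x560x3 uint8, red, green, blue; 420x560 float32, m along the optical axis (not along the pixel's ray), 0 where there is no reading.
- camera_info(name): a dict with "fx", "fy", "cx", "cy" (pixels), "cam_to_world" (4x4, takes a point from camera to world coordinates); the wrist camera has in their place "hand_eye" (4x4, takes a point from camera to tool coordinates, whose origin is the TCP and whose axes are the flange's). Camera axes: x right, y down, z forward; pixel columns grow to the right and rows downward; lengths in m; the calibration is good to about 2 mm. A picture is of the moment at which its call begins: read the wrist's pose just before it. camera_info takes no time and is no camera call.
A pose or a line that the arm cannot do raises PlanningError and nothing moves.
- hand_in(): hands the job in; it is judged then, once.
Trained networks look in the newest picture that a camera, given by its name, has taken for a name from the list of things; names that differ only in an ending like _2 or _b are one class to them, and where a whole thing is asked for, a point or a joint stands for the part that bears it (a point fixed in the world has none). Each returns a list of dicts, best first, with "confidence" (0 to 1); they miss things now and then, are a little off and sometimes report something else, mostly with a low value. They report only what shows in the picture. A call takes as long as a camera call.
- trace(camera, name): "mask" (420x560 bool, what is visible of it) and "location" ([column, row] in pixels, amid what is visible of it).
The state is a dict: "time": time; "q": joint angles; "dq": joint speeds; "tau": joint torques, N m; "tcp_pos": TCP position; "tool_rot": TCP orientation; "force": force on the tool from outside, world axes, zero at the start; "ft_torque": the same for the moment, N m; "finger_gap": finger opening in m; "finger_force": force on a finger pad.
Only numpy, scipy, OpenCV 4.12 (cv2) and the standard library are available. Lean on these libraries where they do the work, as an engineer would, in place of code of your own. Each camera call takes 0.05 s, during which the arm holds its last target. There are 200 camera calls.

### The job

Reset the bench tester: slide its dust cover fully aside, find the push button in the well underneath, press it gently all the way down and hold it a moment, then let it spring up. Afterwards slide the cover back fully home against its stop, so that the well is closed. Do not ram the button or the well, and leave the other things on the bench where they are.

Things in the scene. Friction and masses are not known exactly. Their poses are not given: they have to be found in the camera images.
- tester: Grey tester box fixed on the bench, 92 (x) by 220 mm (y), flat deck 60 mm above the bench. Origin: centre of its underside; z up. Rails on both long sides and low end stops (up to 70 mm above the bench) guide the dust cover along its y. The -y half of the deck has an open well; the +y half is solid: there the opened cover parks. Place and yaw vary.
- well: Well in the tester, 60 (x) by 100 mm (y), 48 mm deep, upright walls, with one push button in it. Origin: centre of its mouth, level with the deck; axes parallel to the tester's. Round the button there is nothing higher than 38 mm below the mouth. More than 30 N on the button or the floor is ramming.
- dust_cover (a joint): Slide of the dust cover in m: 0 = fully home against its stop, covering the whole well; 0.100 = fully aside (moved along the tester's +y), the well quite open. It may start up to 12 mm ajar. Stays where it is left; sliding friction about 3.5 N.
- cover_fin (a point): Centre of the top edge of the upright fin in the middle of the dust cover (aluminium plate 78 by 108 mm, upper face 66 mm above the bench). The fin is the handle: 12 mm thick along the tester's y, 50 mm wide along x, top 96 mm above the bench. Moves with the cover.
- test_button (a joint): Travel of the button in m: 0 up, 0.008 fully down. Springs back; moves from 1.2 N, fully down at 6 N. Round black cap, 26 mm across, on the well's centre line (x = 0), but anywhere from y = -32 to +32 mm, its top (when up) anywhere from 4 to 20 mm below the mouth: where is not measured and must be seen or felt. Its firm mount does not shift.
- valve_small_1: Small grey cast valve body, 38x46x86 mm, standing behind the tester; a bystander, to be left alone. Origin: centre of its underside.
- valve_small_2: Another such valve body, 38x46x86 mm, standing behind the tester; a bystander, to be left alone. Origin: centre of its underside.
- wood_jig: Wooden nest block, 60x70x38 mm, in front of the tester; a bystander, to be left alone. Origin: centre of its underside.
- plug_gauge: Steel plug gauge, a rod 102 mm long and 18 mm thick, lying in front of the tester; a bystander, to be left alone. Origin: centre of its underside.
- enamel_mug: White enamel mug, 80x106x81 mm, on the right of the bench; a bystander, to be left alone. Origin: centre of its underside.

How it is judged:
By the outcome, as a careful person would: the job done as asked, in the order asked, and still so for the second after the job is handed in, with the robot touching nothing.
It also fails if it takes over 72 s, if anything falls off the work surface, if the arm or the gripper's body presses on something with over 40 N, if the wrist force passes 120 N, or if a joint passes its speed limit or range.

## Working session

There is one attempt and no reset: what is moved stays moved. The work goes in short steps, each a Python script; the robot and the scene stay as the last script left them, time stands still between calls to the robot, and variables do not carry over. Pictures are saved under pics/ and viewed, at most 10 in all, crops included, and the job is handed in when it is done.

```bash
mkdir -p pics; ls
cat > h.py <<'E'
from station import *
import numpy as np, cv2
from scipy.spatial.transform import Rotation as R
def cam(name):
    s=read_state(); p,d=read_camera(name); i=camera_info(name)
    if 'cam_to_world' in i: T=np.array(i['cam_to_world'])
    else:
        W=np.eye(4); W[:3,:3]=R.from_rotvec(s['tool_rot']).as_matrix(); W[:3,3]=s['tcp_pos']; T=W@np.array(i['hand_eye'])
    v,u=np.mgrid[0:420,0:560]
    P=np.stack([(u-i['cx'])/i['fx']*d,(v-i['cy'])/i['fy']*d,d],-1)@T[:3,:3].T+T[:3,3]
    P[d<=0]=np.nan
    return p,d,P,T,i
def save(n,p): cv2.imwrite('pics/'+n+'.png',p[:,:,::-1])
E
python3 - <<'E'
from h import *
s=read_state(); print(s['time'],s['tool_rot'],s['force'])
ims=[]
for c in ['scene','side']:
    p,d,P,T,i=cam(c); ims.append(p); print(c,T[:3,3].round(2))
    for n in ['tester','cover_fin','dust_cover']:
        for r in trace(c,n)[:2]:
            m=r['mask']; q=P[m]; q=q[~np.isnan(q[:,0])]
            print(n,round(r['confidence'],2),r['location'],m.sum(),np.median(q,0).round(3),np.percentile(q,[2,98],axis=0).round(3).tolist())
    np.save(c+'.npy',P)
save('a',cv2.resize(np.hstack(ims),(800,300)))
E
```

```text
pics
0.0 [-3.10608830e+00 -4.61111868e-01 -1.44899882e-04] [0.9371889  1.37393817 0.07678551]
scene [0.19 0.4  0.57]
tester 0.62 [279.5, 266.4] 7406 [ 0.488 -0.087  0.06 ] [[0.435, -0.23, 0.007], [0.552, -0.013, 0.092]]
cover_fin 0.81 [283.6, 229.3] 1588 [ 0.507 -0.161  0.066] [[0.475, -0.221, 0.063], [0.547, -0.116, 0.095]]
cover_fin 0.19 [276.0, 264.6] 7314 [ 0.488 -0.085  0.06 ] [[0.435, -0.227, 0.008], [0.552, -0.013, 0.092]]
dust_cover 0.63 [283.1, 229.4] 1650 [ 0.507 -0.162  0.066] [[0.474, -0.222, 0.063], [0.548, -0.116, 0.095]]
side [0.37 0.71 0.55]
tester 0.91 [306.3, 251.4] 4883 [ 0.493 -0.065  0.062] [[0.437, -0.212, 0.008], [0.556, -0.012, 0.096]]
cover_fin 0.78 [300.8, 219.7] 1105 [ 0.509 -0.161  0.069] [[0.473, -0.207, 0.065], [0.549, -0.115, 0.099]]
cover_fin 0.46 [244.0, 245.7] 871 [ 0.6   -0.06   0.053] [[0.585, -0.083, 0.004], [0.625, -0.053, 0.088]]
dust_cover 0.83 [304.0, 217.7] 1084 [ 0.509 -0.161  0.069] [[0.473, -0.207, 0.066], [0.549, -0.115, 0.099]]
dust_cover 0.29 [290.4, 180.6] 1245 [ 0.571 -0.357  0.058] [[0.538, -0.423, 0.011], [0.609, -0.346, 0.083]]
```

View pics/a.png

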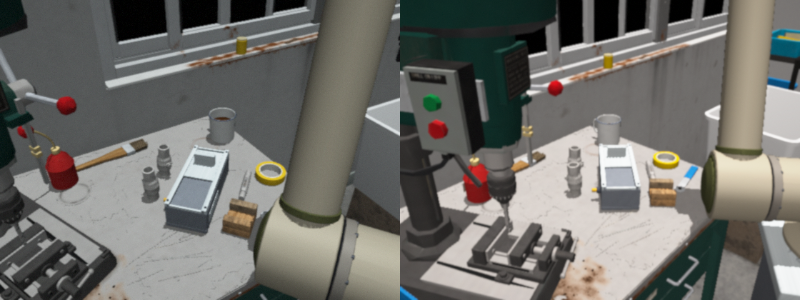

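The left half shows the scene camera and the right half the side camera. The cover and its fin are on the far (-y) half of the tester, at about (283,229) in the full scene picture. The solid half faces the drill press. Next I'll get the yaw and check clearances, then look with the wrist camera.

Run:
```python
from h import *
for c in ['scene','side']:
    P=np.load(c+'.npy'); q=P.reshape(-1,3); q=q[~np.isnan(q[:,0])]
    b=q[(abs(q[:,0]-.495)<.09)&(q[:,1]>-.27)&(q[:,1]<.02)&(q[:,2]>.055)&(q[:,2]<.073)]
    print(c,cv2.minAreaRect((b[:,:2]*1000).astype(np.float32)),len(b))
    f=q[(abs(q[:,0]-.51)<.06)&(q[:,1]>-.24)&(q[:,1]<-.1)&(q[:,2]>.088)&(q[:,2]<.105)]
    print(' fin',f.mean(0).round(4),len(f),cv2.minAreaRect((f[:,:2]*1000).astype(np.float32)))
    for x in np.arange(.3,.8,.05):
        print(round(x,2),[ (lambda z: round(float(z.max()),2) if len(z) else None)(q[(abs(q[:,0]-x)<.025)&(abs(q[:,1]-y)<.025),2]) for y in np.arange(-.4,.25,.05)])
print(np.array(camera_info('wrist')['hand_eye']).round(3), camera_info('wrist')['fx'])
```

```text
scene ((524.9114990234375, -122.42235565185547), (139.698974609375, 223.48773193359375), 13.5189790725708) 4938
 fin [ 0.511  -0.1687  0.0934] 203 ((511.74664306640625, -170.09747314453125), (49.03770065307617, 13.638341903686523), 12.656545639038086)
0.3 [None, None, None, None, None, -0.27, 0.47, 0.45, 0.31, 0.2, 0.18, None, None]
0.35 [None, None, 0.02, 0.02, 0.0, 0.04, 0.04, 0.04, 0.0, 0.0, 0.0, None, None]
0.4 [None, 0.0, 0.02, 0.02, 0.02, 0.04, 0.04, 0.04, 0.0, 0.0, 0.0, 0.0, None]
0.45 [0.0, 0.0, 0.0, 0.02, 0.07, 0.07, 0.07, 0.07, 0.07, 0.0, 0.0, 0.0, None]
0.5 [0.0, 0.0, 0.0, 0.07, 0.1, 0.1, 0.07, 0.07, 0.07, 0.0, 0.0, 0.0, 0.09]
0.55 [0.08, 0.08, 0.0, 0.07, 0.07, 0.1, 0.07, 0.07, 0.0, 0.0, 0.36, 0.5, 0.5]
0.6 [0.08, 0.08, 0.0, 0.0, 0.0, 0.09, 0.09, 0.09, 0.0, 0.0, 0.47, 0.49, 0.4]
0.65 [0.04, 0.0, 0.0, 0.0, 0.0, 0.09, 0.0, 0.05, 0.0, 0.0, 0.36, 0.37, 0.34]
0.7 [0.18, 0.0, 0.0, 0.0, 0.0, 0.0, 0.0, 0.0, 0.0, 0.0, 0.4, 0.37, 0.09]
0.75 [0.35, 0.18, 0.18, 0.01, 0.01, 0.01, 0.0, 0.0, 0.0, 0.0, 0.26, 0.05, 0.05]
side ((502.6301574707031, -127.49269104003906), (91.91017150878906, 2
[... 434 characters left out ...]
, 0.01, 0.01, 0.02, 0.07, 0.08, 0.07, 0.07, 0.07, 0.0, 0.0, 0.0, 0.01]
0.5 [0.01, 0.01, 0.01, 0.07, 0.1, 0.1, 0.07, 0.07, 0.07, 0.01, 0.01, 0.0, 0.09]
0.55 [0.08, 0.09, None, 0.07, 0.07, 0.1, 0.07, 0.07, 0.01, 0.01, 0.36, 0.36, 0.5]
0.6 [0.08, 0.08, 0.01, 0.01, 0.09, 0.09, 0.09, 0.09, 0.0, 0.01, 0.36, 0.36, 0.45]
0.65 [0.07, 0.01, 0.01, 0.0, 0.01, 0.09, 0.05, 0.05, 0.01, 0.0, 0.05, 0.09, 0.27]
0.7 [0.19, 0.01, 0.01, 0.01, 0.01, 0.0, 0.0, 0.01, 0.01, 0.0, 0.05, 0.19, 0.19]
0.75 [0.36, 0.19, 0.19, 0.02, 0.02, 0.01, 0.0, 0.01, 0.01, 0.0, 0.05, 0.22, 0.2]
[[ 0.001 -0.959 -0.285  0.073]
 [ 1.     0.001 -0.     0.   ]
 [ 0.    -0.285  0.959 -0.135]
 [ 0.     0.     0.     1.   ]] 372.2894139416198
```

```bash
cat >> h.py <<'E'
def ori(yaw):
    c,s=np.cos(yaw),np.sin(yaw)
    return R.from_matrix(np.array([[c,s,0],[s,-c,0],[0,0,-1]])).as_rotvec()
def meas(n,show=True):
    p,d,P,T,i=cam('wrist')
    if show: save(n,p)
    np.save(n+'.npy',P)
    return p,P
E
python3 - <<'E'
from h import *
yaw=np.radians(13.5)
for k,pos in enumerate([(.512,-.165,.26),(.49,-.10,.26)]):
    goto(pos,ori(yaw)); p,P=meas('w%d'%k,k==0)
    for n in ['cover_fin','tester']:
        for r in trace('wrist',n)[:1]:
            q=P[r['mask']]; q=q[~np.isnan(q[:,0])]
            print(n,round(r['confidence'],2),r['location'])
            if n=='cover_fin':
                f=q[q[:,2]>.089]; print(len(f),f.mean(0).round(4),cv2.minAreaRect((f[:,:2]*1000).astype(np.float32)), np.percentile(f[:,2],[5,50,95]).round(3))
            else:
                f=q[(q[:,2]>.052)&(q[:,2]<.08)]; print(len(f),f.mean(0).round(4),cv2.minAreaRect((f[:,:2]*1000).astype(np.float32)))
                h,e=np.histogram(f[:,2],bins=np.arange(.052,.082,.002)); print(h)
print(read_state()['time'])
E
```

```text
cover_fin 0.6 [294.8, 181.1]
830 [ 0.515  -0.1711  0.096 ] ((514.1270141601562, -171.28086853027344), (49.439910888671875, 10.978191375732422), 13.892187118530273) [0.095 0.096 0.097]
tester 0.61 [242.5, 173.5]
23856 [ 0.5048 -0.1258  0.0649] ((503.4401550292969, -128.100830078125), (91.6275405883789, 220.64772033691406), 13.763566970825195)
[  43   39   90 3228 5461  218 3572 5613 2078 3419   82    3    7    3
    0]
cover_fin 0.63 [372.9, 175.2]
950 [ 0.5147 -0.1703  0.0956] ((513.761474609375, -171.42733764648438), (50.37158966064453, 12.439250946044922), 13.867711067199707) [0.091 0.096 0.097]
tester 0.7 [320.9, 165.4]
23885 [ 0.5046 -0.1254  0.0649] ((503.5263977050781, -128.1168212890625), (91.52314758300781, 220.43634033203125), 13.782083511352539)
[  54   24   39 3329 5453  257 3616 5216 2263 3453   90   20   37   34
    0]
2.9083
```

View pics/w0.png

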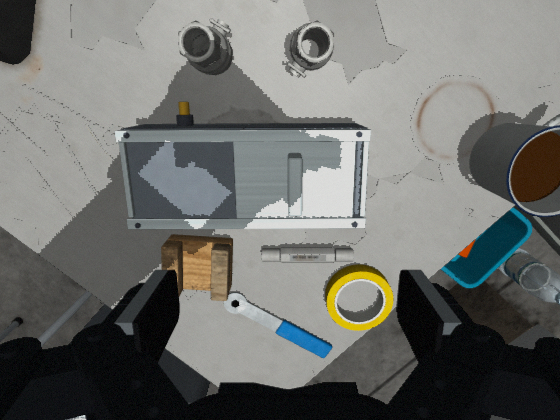

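The wrist view shows the fin at (295,181) and the valves above the tester. The jig and gauge are below it, and a narrow dark gap at (360,185) shows the cover is slightly ajar. Both wrist views agree: fin at (0.514, -0.171, 0.096), yaw 13.8°.

```bash
cat >> h.py <<'E'
YAW=np.radians(13.8); X=np.array([np.cos(YAW),np.sin(YAW),0]); Y=np.array([-np.sin(YAW),np.cos(YAW),0]); C=np.array([.5035,-.1281,0]); O=ori(YAW)
def T2(x,y,z): return C+x*X+y*Y+np.array([0,0,z])
def loc(p): d=np.array(p)-C; return np.round([d@X,d@Y,p[2]],4)
def st(t=''):
    s=read_state(); print(t,round(s['time'],2),loc(s['tcp_pos']),'F',np.round(s['force'],1),'gap',round(s['finger_gap'],4))
E
python3 - <<'E'
from h import *
goto(T2(0,-.0445,.16),O); st('above')
print(line_to(T2(0,-.0445,.084),.08,guard=8)); st('down')
close_gripper(); st('closed')
print(line_to(T2(0,.062,.084),.05,guard=14)); st('slid')
open_gripper(); st('open')
print(line_to(T2(0,.055,.26),.2)); 
p,P=meas('o1'); st()
np.save('o1p.npy',p)
q=P.reshape(-1,3); q=q[~np.isnan(q[:,0])]; d=q-C; L=np.c_[d@X,d@Y,q[:,2]]
f=L[(abs(L[:,0])<.04)&(abs(L[:,1])<.11)&(L[:,2]>.089)]; print('fin',f.mean(0),cv2.minAreaRect((f[:,:2]*1000).astype(np.float32)))
w=L[(abs(L[:,0])<.028)&(L[:,1]<-.004)&(L[:,1]>-.098)&(L[:,2]<.065)]
hh,e=np.histogram(w[:,2],bins=np.arange(0.0,.066,.002)); print(dict(zip(e.round(3),hh)))
E
```

```text
above 3.48 [ 1.000e-04 -4.480e-02  1.606e-01] F [0.2 0.7 0.5] gap 0.0855
False
down 4.58 [ 0.0002 -0.0447  0.0845] F [-0.  1. -0.] gap 0.0855
closed 5.24 [ 0.     -0.0445  0.0842] F [-1.3  0.6  3.1] gap 0.0102
True
slid 6.92 [0.0002 0.0501 0.0842] F [ 1.2 -3.1  1.2] gap 0.0104
open 7.63 [0.0003 0.0492 0.0844] F [-0.7 -1.2  0.6] gap 0.0854
False
 8.71 [-0.0004  0.0552  0.2588] F [ 0.9  0.8 -0. ] gap 0.0853
fin [0.00986868 0.0473776  0.31188792] ((0.046563148498535156, 49.3444709777832), (123.68402099609375, 49.73357391357422), 79.63772583007812)
{np.float64(0.0): np.int64(0), np.float64(0.002): np.int64(0), np.float64(0.004): np.int64(0), np.float64(0.006): np.int64(0), np.float64(0.008): np.int64(0), np.float64(0.01): np.int64(10), np.float64(0.012): np.int64(916), np.float64(0.014): np.int64(1345), np.float64(0.016): np.int64(258), np.float64(0.018): np.int64(517), np.float64(0.02): np.int64(328), np.float64(0.022): np.int64(17), np.float64(0.024): np.int64(14), np.float64(0.026): np.int64(14), np.float64(0.028): np.int64(13), np.float64(0.03): np.int64(10), np.float64(0.032): np.int64(14), np.float64(0.034): np.int64(5), np.float64(0.036): np.int64(0), np.float64(0.038): np.int64(0), np.float64(0.04): np.int64(0), np.float64(0.042): np.int64(8), np.float64(0.044): np.int64(27), np.float64(0.046): np.int64(330), np.float64(0.048): np.int64(210), np.float64(0.05): np.int64(3), np.float64(0.052): np.int64(0), np.float64(0.054): np.int64(0), np.float64(0.056): np.int64(0), np.float64(0.058): np.int64(0), np.float64(0.06): np.int64(0), np.float64(0.062): np.int64(0)}
```

View pics/o1.png

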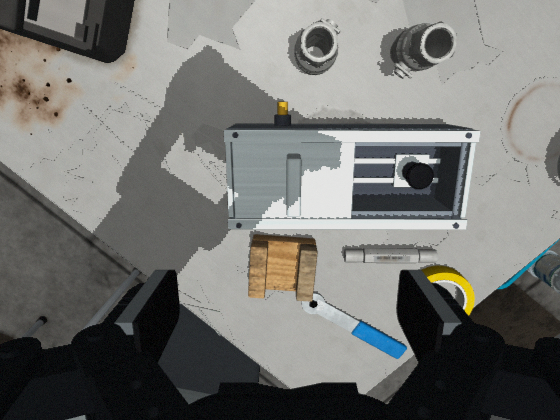

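The well is open. The black button cap is at about (418,175), clear of the walls, and the cover is against its +y stop with no gap at (232,180).

Run:
```python
from h import *
P=np.load('o1.npy'); p=np.load('o1p.npy')
d=P-C; L=np.stack([d@X,d@Y,P[...,2]],-1)
f=L[(abs(L[...,0])<.04)&(abs(L[...,1])<.11)&(L[...,2]>.090)&(L[...,2]<.1)]; print('fin',f.mean(0),cv2.minAreaRect((f[:,:2]*1000).astype(np.float32)))
b=L[(abs(L[...,0])<.028)&(L[...,1]<-.004)&(L[...,1]>-.098)&(L[...,2]>.041)&(L[...,2]<.058)]
print('btn',np.median(b,0),cv2.minEnclosingCircle((b[:,:2]*1000).astype(np.float32)))
goto(T2(0,b[:,1].mean(),.16),O); 
p,P=meas('o2',False); d=P-C; L=np.stack([d@X,d@Y,P[...,2]],-1)
b=L[(abs(L[...,0])<.028)&(L[...,1]<-.004)&(L[...,1]>-.098)&(L[...,2]>.041)&(L[...,2]<.058)]
print('btn2',np.median(b,0),cv2.minEnclosingCircle((b[:,:2]*1000).astype(np.float32)),len(b))
close_gripper(); st()
```

```text
fin [0.00095089 0.04989041 0.09600571] ((0.07613754272460938, 49.721588134765625), (49.603275299072266, 10.993063926696777), 0.06369592249393463)
btn [ 0.00020385 -0.07006141  0.04768237] ((-0.0396413691341877, -71.11689758300781), 13.057270050048828)
btn2 [ 0.00034957 -0.07140647  0.04771299] ((-0.5278463959693909, -71.19546508789062), 13.028725624084473) 1035
 10.21 [-0.     -0.0702  0.16  ] F [-0.7 -0.3  0.7] gap -0.0001
```

Run:
```python
from h import *
line_to(T2(0,-.0712,.066),.08); st('near')
print(line_to(T2(0,-.0712,.042),.012,guard=9)); st('press')
hold(0.4); st('held')
hold(0.4); st('held')
```

```text
near 11.53 [ 0.0002 -0.0714  0.0665] F [-0.5 -0.   0.3] gap 0.0002
True
press 12.95 [ 0.     -0.0712  0.0478] F [-0.3  0.3  5.8] gap -0.0002
held 13.35 [ 0.     -0.0712  0.0478] F [-0.9  0.7  7.2] gap 0.0003
held 13.75 [ 0.     -0.0712  0.0478] F [-1.6  0.6  7.1] gap 0.0002
```

Travel is about 7.9 mm at 7 N. I'll push slightly further to be sure it's bottomed out, then release.

Run:
```python
from h import *
for k in range(4):
    z=read_state()['tcp_pos'][2]
    g=line_to(T2(0,-.0712,.0478-.0004*(k+1)),.004,guard=9); hold(.2); st(str(g))
    if read_state()['force'][2]>11: break
hold(.8); st()
line_to(T2(0,-.0712,.16),.08)
p,P=meas('o3',False); d=P-C; L=np.stack([d@X,d@Y,P[...,2]],-1)
b=L[(abs(L[...,0])<.028)&(L[...,1]<-.004)&(L[...,1]>-.098)&(L[...,2]>.037)&(L[...,2]<.058)]
print('btn',np.median(b,0),len(b))
goto(T2(0,.0497,.16),O); open_gripper()
line_to(T2(0,.0497,.084),.08,guard=8); close_gripper(); st('grip')
print(line_to(T2(0,-.06,.084),.05,guard=14)); st('slid')
hold(.2); st()
```

```text
False 14.2 [ 0.     -0.0713  0.0478] F [-0.8 -0.1  6.9] gap 0.0002
False 14.65 [ 0.0001 -0.0713  0.0477] F [-3.3  0.7 10.1] gap -0.0
False 15.1 [ 0.0001 -0.0713  0.0476] F [-4.6  1.4 12.6] gap -0.0004
 15.9 [ 0.0001 -0.0713  0.0476] F [-3.3  2.4 12.1] gap 0.0004
btn [ 0.00056829 -0.07143258  0.04776881] 1032
grip 20.62 [0.     0.0497 0.0842] F [-1.4 -0.2  3.9] gap 0.011
True
slid 22.41 [-0.0002 -0.05    0.0842] F [0.1 2.8 6.3] gap 0.0103
 22.61 [-0.0002 -0.05    0.0842] F [-0.6  1.5  5.2] gap 0.0102
```

The button bottomed out firmly (stiff rise to 12 N) and sprang back up. One more push on the cover to make sure it is home, then release and check.

Run:
```python
from h import *
print(line_to(T2(0,-.058,.084),.02,guard=15)); st('again')
open_gripper(); st('open')
line_to(T2(0,-.0505,.26),.15)
p,P=meas('o4'); d=P-C; L=np.stack([d@X,d@Y,P[...,2]],-1)
f=L[(abs(L[...,0])<.04)&(abs(L[...,1])<.11)&(L[...,2]>.090)&(L[...,2]<.1)]; print('fin',f.mean(0),cv2.minAreaRect((f[:,:2]*1000).astype(np.float32)))
st()
```

```text
True
again 22.86 [-0.0002 -0.05    0.0842] F [-0.4  1.8  5.3] gap 0.0105
open 23.57 [-0.0004 -0.0499  0.084 ] F [0.  0.1 0.1] gap 0.0852
fin [ 0.00093805 -0.05005348  0.09587828] ((-0.2573394775390625, -50.14354705810547), (11.746959686279297, 49.866676330566406), 89.95039367675781)
 24.94 [-2.000e-04 -5.030e-02  2.592e-01] F [-0.2 -0.3  0.2] gap 0.0856
```

View pics/o4.png

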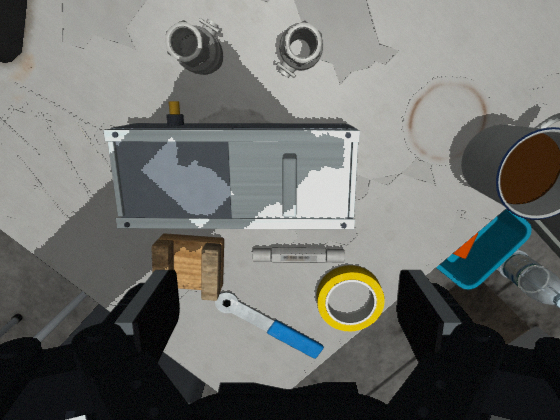

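The cover is home: the dark gap at the right end (350,180) is gone and the fin travelled about 99.8 mm between the two stops. The bystanders haven't moved.

```bash
python3 -c "
from h import *
print(hand_in())"
```

```text
the job is handed in; nothing more can be done
None
```

The job is handed in: I opened the cover, pressed the button fully down (12 N at most), held it and saw it spring back up, then slid the cover home against its stop; no verdict came back.

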